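# Draw out the telescopic window squeegee and hold it

## Robot

A 6-joint arm with a two-finger parallel gripper is mounted at the origin on the work surface. World frame = base frame: x ahead of the robot, y to its left, z up, the work surface at z = 0. Lengths are in m, angles in rad, forces in N, time in s.
With the tool pointing down it reaches from about 0.425 to 0.925 m from the base axis. Payload 12.5 kg.
Tool frame: the origin (TCP) lies on the centre line of the jaws, within the pads' length; the fingertips stand 8 mm ahead of it and the grasp point (between the pads) lies 11 mm behind it; z points along the fingers, y is the line along which they close (so a half turn about z gives the same grasp; the last joint's range is limited). The gripper opens to 85 mm and grips with 20 to 120 N. Pads are 22 mm wide; open, the fingers measure 114 mm over their backs; the gripper's body (76 mm by 85 mm) begins 54 mm behind the grasp point. The pads swing forward as they close: fully open they stand 13 mm farther back than shut.
Start: joints at [-1.27, 0.491, 1.559, -0, 1.092, -0.106], TCP at [0.247, -0.574, 0.239] pointing down, gripper open.
Joint ranges: [-3.1, 3.1], [-0.84, 2.19], [0.05, 2.79], [-1.13, 4.28], [0.06, 2.93], [-2.69, 2.69]. Speed limits (rad/s): [2.22, 2.22, 2.79, 3.14, 3.14, 3.14].

## Interface

Orientations are given as a unit quaternion [w, x, y, z].
In Python, from bench import bot gives the robot as it stands. The module is installed in compiled form; this text tells all that it offers.
- The arm moves only by the tool arm_command, never from a script. Its argument "increments" is a list of rows, each an object with "offset": the shift along the world's x, y, z as a fraction of full scale, a list of three; "dr": the turn, a rotation vector about the world's x, y, z as a fraction of full scale, a list of three; "jaw": the opening, from -1 (shut) to 1 (fully open). In form: [{"offset": [x, y, z], "dr": [wx, wy, wz], "jaw": jaw}, ...]. A call has exactly 10 rows; each row shifts and turns the commanded pose from where the row before left it; what a row does not reach is not made up. Full scale, the value 1, is 0.02 m for a shift and 0.12 rad for a turn. A row lasts 1/10 s, in which the tool goes at most 50 mm and 8.59 degrees, less where a joint would pass 70% of its speed; a pose out of reach is approached as far as the arm can. A call with a number of a shift or a turn outside -1 to 1 is refused whole. A call with a gripper value outside its range is refused whole. The fingers move at their own pace and stop on an object; the grip force is fixed at half the most. Time passes only in rows, so rows that do not move let the fingers close, or fill a call up. It gives the time, the measured TCP pose, the force, the opening and the grip force at its end, in the units of the state.
- bot.sense(): the state, without advancing time (a new reading comes with each control period).
- bot.camera(name): name is "side" or "top" or "wrist"; returns the picture (400x640x3 uint8, red, green, blue); there is no depth.
- bot.get_calibration(name): a dict with "fx", "fy", "cx", "cy" (pixels), "R" (3x3) and "t" (3): a world point X has camera coordinates R X + t; the wrist camera has in their place "tool_from_camera" (4x4, takes a point from camera to tool coordinates, whose origin is the TCP and whose axes are the flange's). Camera axes: x right, y down, z forward; pixel columns grow to the right and rows downward; lengths in m; the calibration is good to about 2 mm. A picture is of the moment at which its call begins: read the wrist's pose just before it. get_calibration takes no time and is no camera call.
- bot.finish_job(): hands the job in; it is judged then, once.
The state is a dict: "time": time; "joints": joint angles; "joint_vel": joint speeds; "effort": joint torques, N m; "eef_pos": TCP position; "orientation": TCP orientation; "ft_force": force on the tool from outside, world axes, zero at the start; "torque": the same for the moment, N m; "width": opening from 0.0 (shut) to 1.0 (fully open); "grasp_force": force on a finger pad.
Only numpy, scipy, OpenCV 4.12 (cv2) and the standard library are available. Lean on these libraries where they do the work, as an engineer would, in place of code of your own. Each camera call takes 0.05 s, during which the arm holds its last target. There are 200 camera calls.

## Task

Stand the small jar that is in the way upright on the round cork mat, and let go of it. Then squeeze the release button on the grip of the telescopic window squeegee between the fingers, pull the grip straight out past the first stop to the second stop, and finish while holding it there, fully drawn out with the button still squeezed, so that I can tighten the collar. Do not knock over or push away the other things.

Things in the scene. Friction and masses are not known exactly. Their poses are not given: they have to be found in the camera images.
- squeegee: Telescopic window squeegee lying level in a fixed white holder. Origin on the worktop below the mouth of the black collar, z up, x = pull direction (away from the wide head). Pole 26 mm thick, axis at height 70 mm, from the mouth back to x -315; head bar 200 mm wide at x -350, top at height 81. Holder: foot 90 mm wide, x -230 to -30; clips 40 mm wide, up to height 85. The grip lies in front.
- grip (a point): Centre of the grip: a white plastic bar 110 mm long (along squeegee's x, reaching 60 mm in front of this point), 28 wide, 28 high, its axis 70 mm above the worktop, free below; at first 60 mm in front of the collar's mouth. It slides along squeegee's x only and cannot turn. A spring draws it back nearly home if let go; a catch blocks it until the button is pressed.
- button_face (a point): Centre of the release button's outer face: a black pad 34 mm long (along the pole), 18 high, standing 7 mm out of the grip's left (squeegee's +y) side at the grip's centre. Squeezed, it goes 6 mm in. Fingers take button and grip from above, across the width: 35 mm, 29 mm when squeezed.
- release (a joint): How far the button is pressed: 0 (out) to 0.006 m (fully in). Spring 3 N at first, 9 N fully in; the catch is free from 0.0035 m. It springs out again when let go.
- inner_stage (a joint): How far the grip's thin inner tube is drawn out of the middle tube: 0 to 0.070 m (hard end). Its spring pulls back with 2 to 3 N, so it comes out first: 0.070 is the first stop.
- outer_stage (a joint): How far the middle tube is drawn out of the pole: 0 to 0.070 m (hard end). Its spring pulls back with 7 to 8 N, so it comes out after the first stop, where the pull jumps from about 3.5 to 7.5 N (friction 0.5 N). At the second stop both stages read 0.070: the grip has gone 140 mm in all.
- jar: Small amber glass jar with a steel lid, standing loose in the way in front of the grip, 52 mm in diameter, 85 mm high, about 0.22 kg; the origin is the centre of its underside.
- mat: Round cork mat fixed to the worktop, 110 mm in diameter, 8 mm thick; the origin is the centre of its underside. The jar's underside comes to rest 8 mm above the worktop.
- salt: White ceramic salt pot, a cylinder 46 mm in diameter and 50 mm high, standing loose beside the squeegee's pole; to be left alone. Origin: centre of its underside.
- mill: Dark wooden pepper mill, 48 mm in diameter and 117 mm high, standing loose beyond the cork mat; to be left alone. Origin: centre of its underside.
- jam: Bigger amber jam jar with a brass lid, 74 mm in diameter, 100 mm high, standing loose near the far edge of the worktop; to be left alone. Origin: centre of its underside.
- pickles: Green pickle jar with a white lid, 82 mm in diameter, 120 mm high, standing loose near the far edge; to be left alone. Origin: centre of its underside.
- mug: White mug, 80 mm in diameter, 90 mm high, standing loose near the robot on its left; to be left alone. Origin: centre of its underside.
There are look-alikes about, which are no part of the job. Leave any blue or purple look-alike of the jar alone.

How it is judged:
On the way, in this order (a step that is already met when the one before it is completed fails the run):
1. the jar stands upright on the cork mat, let go (horizontal distance between jar and mat below 0.045 m and height (world z) of jar between 0.004 and 0.013 m and angle between jar's own z axis and vertical below 0.1 rad and contact force between the fingers and jar below 0.1 N), for 0.2 s.
2. the release button is squeezed (value of joint release above 0.0035 m and contact force between the fingers and release above 2 N), for 0.1 s.
3. the grip is drawn out to the first stop (value of joint inner_stage above 0.064 m), for 0.1 s.
At the end, for the whole second after the job is handed in: For the last second the fingers hold the grip, over 5 N, button at least 3.5 mm in, inner stage out over 66 mm and outer stage over 64 mm of their 70; the jar stands upright (0.1 rad) on the mat, centres within 45 mm, untouched by the fingers (all of step 1 and all of step 2 and value of joint inner_stage above 0.066 m and value of joint outer_stage above 0.064 m and contact force between the fingers and inner_stage above 5 N); the arm keeps its last pose, push and grip.
It fails at once if the jar is tipped over (angle between jar's own z axis and vertical above 0.6 rad).
It fails at once if another thing is knocked over (0.5 rad) or pushed more than 30 mm ((distance of salt from where it was at the start of the episode above 0.03 m or angle between salt's own z axis and vertical above 0.5 rad) or (distance of mill from where it was at the start of the episode above 0.03 m or angle between mill's own z axis and vertical above 0.5 rad) or (distance of jam from where it was at the start of the episode above 0.03 m or angle between jam's own z axis and vertical above 0.5 rad) or (distance of pickles from where it was at the start of the episode above 0.03 m or angle between pickles's own z axis and vertical above 0.5 rad) or (distance of mug from where it was at the start of the episode above 0.03 m or angle between mug's own z axis and vertical above 0.5 rad)).
It also fails if it takes over 53 s, if anything falls off the work surface, if the arm or the gripper's body presses on something with over 40 N, if the wrist force passes 120 N, or if a joint passes its speed limit or range.

## Working session

There is one attempt and no reset: what is moved stays moved. The work goes in short steps, Python scripts to look and compute and a tool call to move; the robot and the scene stay as the last step left them, time stands still between calls to the robot, and variables do not carry over. Pictures are saved under pics/ and viewed, at most 10 in all, crops included, and the job is handed in when it is done.

Besides the shell and the picture viewer there is one more tool, called by a JSON object that holds its "api" and its "payload". arm_command: Moves the arm, as the interface text tells. Its arguments: {"type":"object","properties":{"increments":{"type":"array"}},"required":["increments"]}

```bash
mkdir -p pics; cat > h.py <<'E'
import numpy as np, cv2
from bench import bot
from scipy.spatial.transform import Rotation as Ro
def cam(name):
    s=bot.sense(); im=bot.camera(name); c=bot.get_calibration(name)
    if name=="wrist":
        T=np.array(c["tool_from_camera"]); q=s["orientation"]; R=Ro.from_quat([q[1],q[2],q[3],q[0]]).as_matrix()
        Rw=R@T[:3,:3]; o=R@T[:3,3]+np.array(s["eef_pos"])
    else:
        R0=np.array(c["R"]); Rw=R0.T; o=-R0.T@np.array(c["t"])
    return im,(c,Rw,o)
def plane(k,u,v,z):
    c,Rw,o=k; d=Rw@np.array([(u-c["cx"])/c["fx"],(v-c["cy"])/c["fy"],1.]); return o+d*(z-o[2])/d[2]
def proj(k,X):
    c,Rw,o=k; p=Rw.T@(np.array(X)-o); return c["fx"]*p[0]/p[2]+c["cx"],c["fy"]*p[1]/p[2]+c["cy"]
def save(n,im): cv2.imwrite("pics/"+n+".png",cv2.cvtColor(im,cv2.COLOR_RGB2BGR))
E
python3 - <<'E'
from h import *
for n in("top","side"):
    im,k=cam(n); save(n+"0",im); np.save(n+"0.npy",im); print(n,k[2],k[1].round(2).tolist())
print(bot.sense())
E
```

```text
top [0.34655462 0.05204515 1.25251929] [[0.02, -0.99, 0.14], [-1.0, -0.02, 0.0], [-0.0, -0.14, -0.99]]
side [0.01334561 0.67589315 0.83377102] [[-0.76, -0.44, 0.48], [-0.65, 0.52, -0.56], [-0.01, -0.73, -0.68]]
{'time': 0.1, 'joints': array([-1.26958150e+00,  4.91495217e-01,  1.55938697e+00, -1.07707680e-05,
        1.09170664e+00, -1.05588179e-01]), 'joint_vel': array([-1.47885445e-03,  9.38957091e-05, -2.16068730e-03, -5.36638120e-04,
        1.19483949e-03, -2.85462695e-05]), 'effort': array([ 6.32360516e-04, -6.19450164e+01, -2.62027359e+01, -1.31589700e-04,
        2.90230622e-03,  1.61692611e-05]), 'eef_pos': array([ 0.24726532, -0.57379898,  0.23878923]), 'orientation': array([-4.95240548e-04,  9.79384511e-01,  2.02004284e-01, -5.33969845e-05]), 'ft_force': array([ 0.17455145, -0.18048164,  0.1666977 ]), 'torque': array([ 0.00776   , -0.01369061, -0.01852623]), 'grasp_force': 0.0, 'width': 0.9983786680980986}
```

View pics/top0.png

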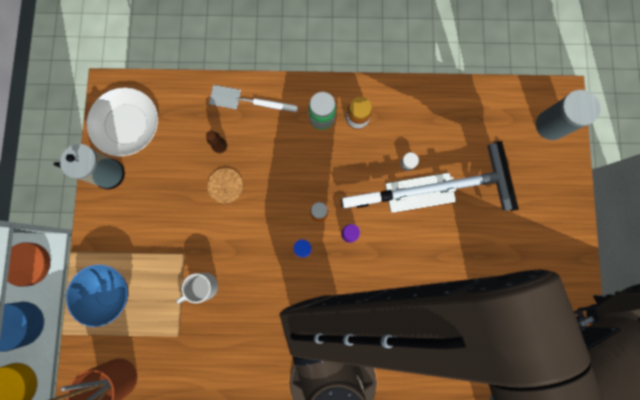

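View pics/side0.png

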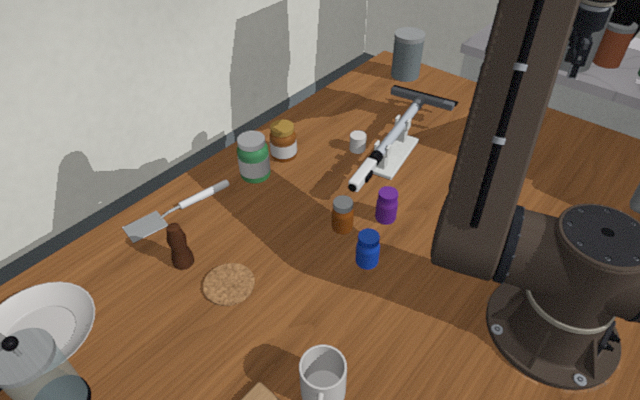

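Top view, candidates for the jar: amber with steel lid (319,210), blue (302,248), purple (351,233). In the side view they are at (343,215), (367,249) and (387,205). The amber one with the steel lid, in front of the grip, fits the description; the bigger amber jam jar with brass lid is at (360,108). The mat is at (225,185), the mill at (217,142) and the grip end at (343,203). I'll measure these and confirm in an enlarged crop.

```bash
python3 - <<'E'
from h import *
im=np.load("top0.npy"); _,k=cam("top"); print(k[0]["fx"],k[0]["cx"],k[0]["cy"])
s=np.load("side0.npy"); _,ks=cam("side")
a=cv2.resize(im[150:270,190:420],None,fx=3.4,fy=3.4,interpolation=cv2.INTER_CUBIC)[:, :790]
save("crop0",a)
hsv=cv2.cvtColor(im,cv2.COLOR_RGB2HSV)
# white things: grip
def comps(m,roi,mn=40):
    z=np.zeros(m.shape,np.uint8); x0,y0,x1,y1=roi; z[y0:y1,x0:x1]=m[y0:y1,x0:x1]
    cs,_=cv2.findContours(z,cv2.RETR_EXTERNAL,cv2.CHAIN_APPROX_NONE)
    return [c for c in cs if cv2.contourArea(c)>mn]
w=((hsv[...,1]<50)&(hsv[...,2]>185)).astype(np.uint8)
for c in comps(w,(330,150,470,220)):
    print("white",cv2.minAreaRect(c),cv2.contourArea(c))
for name,m,roi,z in (("steel lid",(hsv[...,1]<70)&(hsv[...,2]>80),(305,198,333,222),.085),("blue",(abs(hsv[...,0].astype(int)-117)<10)&(hsv[...,1]>150),(285,230,320,265),.085),("purple",(hsv[...,0]>125)&(hsv[...,0]<160)&(hsv[...,1]>120),(335,220,370,250),.085),("mill",(hsv[...,2]<70),(200,125,235,158),.117),("salt",w>0,(395,148,424,172),.05)):
    for c in comps(m.astype(np.uint8),roi,30):
        (u,v),r=cv2.minEnclosingCircle(c); print(name,u,v,r,plane(k,u,v,z)[:2].round(4))
# mat: saturation/hue vs table - ellipse via lab distance
roi=(200,160,252,212); print(im[185,225],im[185,262],im[160,262])
E
```

```text
411.6902191108527 316.32136486133567 199.36307264447868
white ((361.51837158203125, 199.6055145263672), (10.023459434509277, 37.309539794921875), 80.13418579101562) 317.0
white ((429.9459533691406, 195.6756591796875), (19.72787857055664, 82.19949340820312), 80.53767395019531) 1259.0
white ((423.4189147949219, 181.0135040283203), (7.726752281188965, 57.375244140625), 80.53767395019531) 312.5
white ((410.5, 160.0), (14.0, 13.0), 90.0) 151.0
steel lid 318.771728515625 209.86956787109375 8.066651344299316 [0.4865 0.0481]
blue 302.0 248.0 8.24631118774414 [0.3776 0.0937]
purple 350.2200012207031 232.77999877929688 8.909463882446289 [ 0.4226 -0.042 ]
mill 217.46969604492188 142.0454559326172 9.688187599182129 [0.6723 0.3394]
salt 410.5 159.96153259277344 7.469361782073975 [ 0.6455 -0.2243]
[186 135  80] [158 100  47] [158 101  46]
```

View pics/crop0.png

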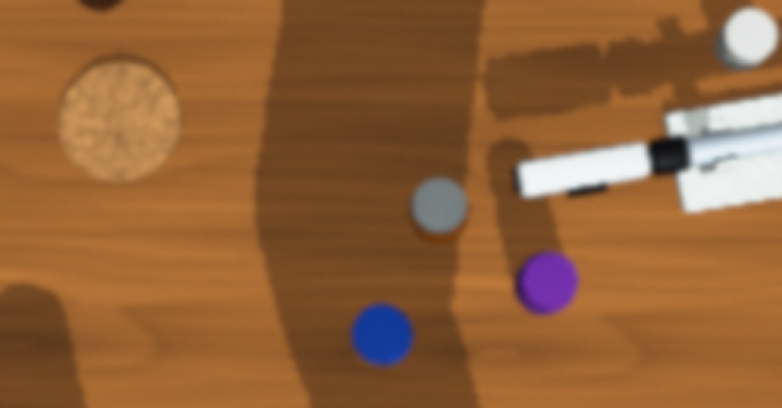

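The crop confirms it: the steel-lidded amber jar is at crop (440,205), clear of blue (382,335) and purple (548,282). The button pad is at crop (586,190) on the robot side, and the mat centre is at crop (120,119). Next I work out the axis and distances.

```bash
python3 - <<'E'
from h import *
im=np.load("top0.npy"); _,k=cam("top"); s=np.load("side0.npy"); _,ks=cam("side")
hsv=cv2.cvtColor(im,cv2.COLOR_RGB2HSV)
w=((hsv[...,1]<60)&(hsv[...,2]>170)).astype(np.uint8); w[:,:335]=0;w[:,386:]=0;w[:185]=0;w[215:]=0
c=max(cv2.findContours(w,0,1)[0],key=cv2.contourArea); r=cv2.minAreaRect(c); print(r)
b=cv2.boxPoints(r); print([plane(k,u,v,.084)[:2].round(4).tolist() for u,v in b], plane(k,*r[0],.08))
# head bar dark & pole end
d=((hsv[...,2]<75)).astype(np.uint8); d[:,:480]=0;d[:,525:]=0;d[:130]=0;d[220:]=0
c=max(cv2.findContours(d,0,1)[0],key=cv2.contourArea); r2=cv2.minAreaRect(c); print("head",r2,plane(k,*r2[0],.075))
print("button",plane(k,362.3,206,.079))
lab=cv2.cvtColor(im,cv2.COLOR_RGB2LAB).astype(int)
m=(cv2.GaussianBlur(im,(3,3),0)[...,2]>64).astype(np.uint8); m[:160]=0;m[212:]=0;m[:,:200]=0;m[:,252:]=0
c=max(cv2.findContours(m,0,1)[0],key=cv2.contourArea); e=cv2.fitEllipse(c); print("mat",e,plane(k,*e[0],.008),cv2.boundingRect(c))
# jar in the side view: check
X=[.4865,.0481]; print("side jar top/bottom",proj(ks,X+[.085]),proj(ks,X+[0]),"mat",proj(ks,list(plane(k,*e[0],.008))))
E
```

```text
((361.5135192871094, 199.58106994628906), (10.52153491973877, 37.64736557006836), 80.53767395019531)
[[0.5235, -0.0183], [0.5432, -0.1249], [0.5131, -0.1297], [0.4935, -0.0234]] [ 0.5188922  -0.07446992  0.08      ]
head ((506.2770690917969, 174.92864990234375), (70.83932495117188, 7.8498430252075195), 75.55596160888672) [ 0.59904948 -0.49684886  0.075     ]
button [ 0.50043406 -0.07684468  0.079     ]
mat ((224.84490966796875, 185.5792694091797), (33.407432556152344, 34.67340850830078), 67.62268829345703) [0.56615539 0.33731078 0.008     ] (208, 169, 35, 34)
side jar top/bottom (np.float64(342.4093503427118), np.float64(201.9994041546511)) (np.float64(341.5328172186875), np.float64(227.433366680324)) mat (np.float64(228.75850074627817), np.float64(282.80965265292144))
```

{"api": "arm_command", "payload": {"increments": [{"offset":[0.6,0.9,0],"dr":[0,0,0.56],"jaw":1},{"offset":[0.6,0.9,0],"dr":[0,0,0.56],"jaw":1},{"offset":[0.6,0.9,0],"dr":[0,0,0.56],"jaw":1},{"offset":[0.6,0.9,0],"dr":[0,0,0.56],"jaw":1},{"offset":[0.6,0.9,0],"dr":[0,0,0.56],"jaw":1},{"offset":[0.6,0.9,0],"dr":[0,0,0.56],"jaw":1},{"offset":[0.6,0.9,0],"dr":[0,0,0.56],"jaw":1},{"offset":[0.6,0.9,0],"dr":[0,0,0.56],"jaw":1},{"offset":[0.6,0.9,0],"dr":[0,0,0.56],"jaw":1},{"offset":[0.6,0.9,0],"dr":[0,0,0.56],"jaw":1}]}}

```text
time: 1.3
eef_pos: [0.3677, -0.3932, 0.2394]
orientation: [0.0, 0.857, 0.515, 0.0]
ft_force: [0.2, -0.4, 0.2]
width: 0.998
grasp_force: 0.0
```

{"api": "arm_command", "payload": {"increments": [{"offset":[0.6,0.9,0],"dr":[0,0,0.56],"jaw":1},{"offset":[0.6,0.9,0],"dr":[0,0,0.56],"jaw":1},{"offset":[0.6,0.9,0],"dr":[0,0,0.56],"jaw":1},{"offset":[0.6,0.9,0],"dr":[0,0,0.56],"jaw":1},{"offset":[0.6,0.9,0],"dr":[0,0,0.56],"jaw":1},{"offset":[0.6,0.9,0],"dr":[0,0,0.56],"jaw":1},{"offset":[0.6,0.9,0],"dr":[0,0,0.56],"jaw":1},{"offset":[0.6,0.9,0],"dr":[0,0,0.56],"jaw":1},{"offset":[0.6,0.9,0],"dr":[0,0,0.56],"jaw":1},{"offset":[0.6,0.9,0],"dr":[0,0,0.56],"jaw":1}]}}

```text
time: 2.3
eef_pos: [0.4877, -0.2132, 0.2394]
orientation: [0.0, 0.64, 0.769, 0.0]
ft_force: [-0.2, -0.3, 0.5]
width: 0.999
grasp_force: 0.0
```

{"api": "arm_command", "payload": {"increments": [{"offset":[0,1,0],"dr":[0,0,0],"jaw":1},{"offset":[0,1,0],"dr":[0,0,0],"jaw":1},{"offset":[0,1,0],"dr":[0,0,0],"jaw":1},{"offset":[0,1,0],"dr":[0,0,0],"jaw":1},{"offset":[0,1,0],"dr":[0,0,0],"jaw":1},{"offset":[0,1,0],"dr":[0,0,0],"jaw":1},{"offset":[0,1,0],"dr":[0,0,0],"jaw":1},{"offset":[0,0,0],"dr":[0,0,0],"jaw":1},{"offset":[0,0,0],"dr":[0,0,0],"jaw":1},{"offset":[0,0,0],"dr":[0,0,0],"jaw":1}]}}

```text
time: 3.3
eef_pos: [0.4874, -0.0746, 0.2393]
orientation: [0.0, 0.641, 0.768, -0.0]
ft_force: [-0.1, -0.3, -1.2]
width: 1.001
grasp_force: 0.0
```

```bash
python3 - <<'E'
from h import *
s=bot.sense(); print(s["eef_pos"],s["orientation"],s["joints"].round(2),s["time"],s["ft_force"])
q=s["orientation"]; R=Ro.from_quat([q[1],q[2],q[3],q[0]]).as_matrix(); print(R.round(3))
im,k=cam("wrist"); save("w1",im); np.save("w1.npy",im); np.save("w1k.npy",np.array(k,object),allow_pickle=True)
for n,X in dict(jar=[.4865,.0481,.085],grip=[.5195,-.079,.084],front=[.5085,-.020,.084],purple=[.4226,-.042,.085]).items(): print(n,np.round(proj(k,X)))
E
```

```text
[ 0.48739669 -0.07463861  0.23934409] [ 1.38551561e-04  6.40829353e-01  7.67683347e-01 -1.63279282e-06] [-0.29  0.3   1.87 -0.    0.96 -0.47] 3.3 [-0.10421717 -0.28561021 -1.23119759]
[[-0.179  0.984  0.   ]
 [ 0.984  0.179 -0.   ]
 [-0.     0.    -1.   ]]
jar [341.  63.]
grip [348. 199.]
front [349. 142.]
purple [261. 148.]
```

View pics/w1.png

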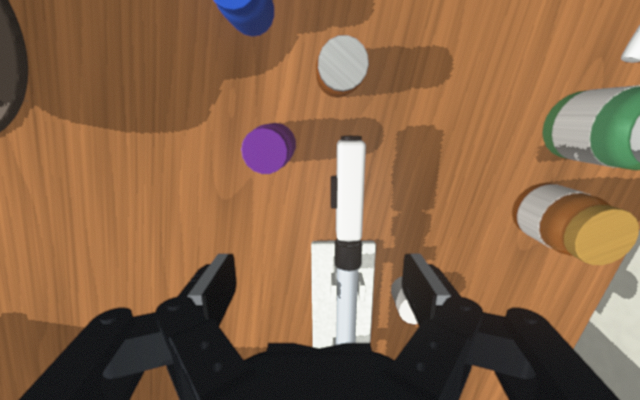

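The wrist view shows the jar lid at (343,63), the grip from (350,140) to (348,240), the button at (333,192) on its left, and purple at (268,150). All match the predictions. I'll refine the positions from this image.

```bash
python3 - <<'E'
from h import *
im=np.load("w1.npy"); k=tuple(np.load("w1k.npy",allow_pickle=True))
hsv=cv2.cvtColor(im,cv2.COLOR_RGB2HSV)
m=((hsv[...,1]<70)&(hsv[...,2]>90)).astype(np.uint8)
def big(m,x0,y0,x1,y1):
    z=np.zeros_like(m); z[y0:y1,x0:x1]=m[y0:y1,x0:x1]; return max(cv2.findContours(z,0,1)[0],key=cv2.contourArea)
c=big(m,310,28,380,98); (u,v),r=cv2.minEnclosingCircle(c); e=cv2.fitEllipse(c); print("lid",u,v,r,e,plane(k,*e[0],.085))
g=((hsv[...,1]<40)&(hsv[...,2]>200)).astype(np.uint8)
r=cv2.minAreaRect(big(g,328,130,375,239)); print(r)
b=cv2.boxPoints(r); P=np.array([plane(k,*p,.084)[:2] for p in b]); print(P.round(4)); 
d=(hsv[...,2]<70).astype(np.uint8); r=cv2.minAreaRect(big(d,325,170,340,215)); print("btn",r,plane(k,*r[0],.079)); p=big(d,330,235,365,275); r=cv2.minAreaRect(p); print("collar",r,[plane(k,348,y,.07+.015).round(4) for y in (cv2.boundingRect(p)[1],)])
E
```

```text
lid 341.5 62.5 28.044706344604492 ((342.77081298828125, 62.65678024291992), (49.75497055053711, 55.31214904785156), 8.49992847442627) [0.48754854 0.04898917 0.085     ]
((348.7068786621094, 190.3282470703125), (25.979225158691406, 96.12313079833984), 2.2906100749969482)
[[ 0.5137 -0.1257]
 [ 0.4972 -0.0222]
 [ 0.5229 -0.0186]
 [ 0.5423 -0.1218]]
btn ((333.5, 191.5), (29.0, 3.0), 90.0) [ 0.50357024 -0.07478241  0.079     ]
collar ((347.5, 255.0), (28.0, 25.0), 90.0) [array([ 0.5298, -0.1262,  0.085 ])]
```

{"api": "arm_command", "payload": {"increments": [{"offset":[0,0.77,0],"dr":[0,0,0],"jaw":1},{"offset":[0,0.77,0],"dr":[0,0,0],"jaw":1},{"offset":[0,0.77,0],"dr":[0,0,0],"jaw":1},{"offset":[0,0.77,0],"dr":[0,0,0],"jaw":1},{"offset":[0,0.77,0],"dr":[0,0,0],"jaw":1},{"offset":[0,0.77,0],"dr":[0,0,0],"jaw":1},{"offset":[0,0.77,0],"dr":[0,0,0],"jaw":1},{"offset":[0,0.77,0],"dr":[0,0,0],"jaw":1},{"offset":[0,0,0],"dr":[0,0,0],"jaw":1},{"offset":[0,0,0],"dr":[0,0,0],"jaw":1}]}}

```text
time: 4.35
eef_pos: [0.4874, 0.0487, 0.2393]
orientation: [0.0, 0.641, 0.768, -0.0]
ft_force: [-0.4, -0.3, -0.4]
width: 1.0
grasp_force: 0.0
```

{"api": "arm_command", "payload": {"increments": [{"offset":[0,0,-1],"dr":[0,0,0],"jaw":1},{"offset":[0,0,-1],"dr":[0,0,0],"jaw":1},{"offset":[0,0,-1],"dr":[0,0,0],"jaw":1},{"offset":[0,0,-1],"dr":[0,0,0],"jaw":1},{"offset":[0,0,-1],"dr":[0,0,0],"jaw":1},{"offset":[0,0,-1],"dr":[0,0,0],"jaw":1},{"offset":[0,0,-1],"dr":[0,0,0],"jaw":1},{"offset":[0,0,-1],"dr":[0,0,0],"jaw":1},{"offset":[0,0,-1],"dr":[0,0,0],"jaw":1},{"offset":[0,0,-0.55],"dr":[0,0,0],"jaw":1}]}}

```text
time: 5.35
eef_pos: [0.4871, 0.0482, 0.047]
orientation: [-0.001, 0.641, 0.767, -0.0]
ft_force: [0.3, -0.5, -0.1]
width: 1.003
grasp_force: 0.0
```

{"api": "arm_command", "payload": {"increments": [{"offset":[0,0,0],"dr":[0,0,0],"jaw":1},{"offset":[0,0,0],"dr":[0,0,0],"jaw":0.2},{"offset":[0,0,0],"dr":[0,0,0],"jaw":0.1},{"offset":[0,0,0],"dr":[0,0,0],"jaw":0},{"offset":[0,0,0],"dr":[0,0,0],"jaw":-1},{"offset":[0,0,0],"dr":[0,0,0],"jaw":-1},{"offset":[0,0,0],"dr":[0,0,0],"jaw":-1},{"offset":[0,0,0],"dr":[0,0,0],"jaw":-1},{"offset":[0,0,0],"dr":[0,0,0],"jaw":-1},{"offset":[0,0,0],"dr":[0,0,0],"jaw":-1}]}}

```text
time: 6.35
eef_pos: [0.4876, 0.0491, 0.0498]
orientation: [0.001, 0.641, 0.768, 0.001]
ft_force: [-2.8, -2.6, 13.0]
width: 0.577
grasp_force: 60.0
```

{"api": "arm_command", "payload": {"increments": [{"offset":[0,0,0.5],"dr":[0,0,0],"jaw":-1},{"offset":[0,0,1],"dr":[0,0,0],"jaw":-1},{"offset":[0,0,0.5],"dr":[0,0,0],"jaw":-1},{"offset":[0.115,0.425,0],"dr":[0,0,0],"jaw":-1},{"offset":[0.23,0.85,0],"dr":[0,0,0],"jaw":-1},{"offset":[0.23,0.85,0],"dr":[0,0,0],"jaw":-1},{"offset":[0.23,0.85,0],"dr":[0,0,0],"jaw":-1},{"offset":[0.23,0.85,0],"dr":[0,0,0],"jaw":-1},{"offset":[0.23,0.85,0],"dr":[0,0,0],"jaw":-1},{"offset":[0.23,0.85,0],"dr":[0,0,0],"jaw":-1}]}}

```text
time: 7.35
eef_pos: [0.5171, 0.161, 0.0877]
orientation: [-0.0, 0.641, 0.768, -0.0]
ft_force: [-0.2, -0.0, -2.7]
width: 0.569
grasp_force: 63.5
```

{"api": "arm_command", "payload": {"increments": [{"offset":[0.23,0.85,0],"dr":[0,0,0],"jaw":-1},{"offset":[0.23,0.85,0],"dr":[0,0,0],"jaw":-1},{"offset":[0.23,0.85,0],"dr":[0,0,0],"jaw":-1},{"offset":[0.23,0.85,0],"dr":[0,0,0],"jaw":-1},{"offset":[0.23,0.85,0],"dr":[0,0,0],"jaw":-1},{"offset":[0.23,0.85,0],"dr":[0,0,0],"jaw":-1},{"offset":[0.23,0.85,0],"dr":[0,0,0],"jaw":-1},{"offset":[0.23,0.85,0],"dr":[0,0,0],"jaw":-1},{"offset":[0.23,0.85,0],"dr":[0,0,0],"jaw":-1},{"offset":[0.23,0.85,0],"dr":[0,0,0],"jaw":-1}]}}

```text
time: 8.35
eef_pos: [0.5634, 0.3311, 0.0882]
orientation: [0.0, 0.641, 0.768, -0.0]
ft_force: [-0.0, -0.5, -3.2]
width: 0.572
grasp_force: 63.5
```

{"api": "arm_command", "payload": {"increments": [{"offset":[0.14,0.3,0],"dr":[0,0,0],"jaw":-1},{"offset":[0,0,-0.4],"dr":[0,0,0],"jaw":-1},{"offset":[0,0,-0.4],"dr":[0,0,0],"jaw":-1},{"offset":[0,0,-0.3],"dr":[0,0,0],"jaw":-1},{"offset":[0,0,-0.15],"dr":[0,0,0],"jaw":-1},{"offset":[0,0,-0.1],"dr":[0,0,0],"jaw":-1},{"offset":[0,0,-0.08],"dr":[0,0,0],"jaw":-1},{"offset":[0,0,0],"dr":[0,0,0],"jaw":-1},{"offset":[0,0,0],"dr":[0,0,0],"jaw":-1},{"offset":[0,0,0],"dr":[0,0,0],"jaw":-1}]}}

```text
time: 9.35
eef_pos: [0.5661, 0.3357, 0.06]
orientation: [0.0, 0.641, 0.768, 0.0]
ft_force: [-0.4, -0.9, -3.5]
width: 0.573
grasp_force: 63.5
```

{"api": "arm_command", "payload": {"increments": [{"offset":[0,0,-0.05],"dr":[0,0,0],"jaw":-1},{"offset":[0,0,-0.05],"dr":[0,0,0],"jaw":-1},{"offset":[0,0,-0.04],"dr":[0,0,0],"jaw":-1},{"offset":[0,0,0],"dr":[0,0,0],"jaw":-1},{"offset":[0,0,0],"dr":[0,0,0],"jaw":-1},{"offset":[0,0,0],"dr":[0,0,0],"jaw":-1},{"offset":[0,0,0],"dr":[0,0,0],"jaw":-1},{"offset":[0,0,0],"dr":[0,0,0],"jaw":-1},{"offset":[0,0,0],"dr":[0,0,0],"jaw":-1},{"offset":[0,0,0],"dr":[0,0,0],"jaw":-1}]}}

```text
time: 10.35
eef_pos: [0.5661, 0.3358, 0.0579]
orientation: [0.0, 0.641, 0.768, 0.0]
ft_force: [-2.9, -1.2, 7.5]
width: 0.572
grasp_force: 64.5
```

In contact with the mat (about 10 N). I release gradually, then rise.

{"api": "arm_command", "payload": {"increments": [{"offset":[0,0,0],"dr":[0,0,0],"jaw":0.2},{"offset":[0,0,0],"dr":[0,0,0],"jaw":0.3},{"offset":[0,0,0],"dr":[0,0,0],"jaw":0.4},{"offset":[0,0,0],"dr":[0,0,0],"jaw":0.5},{"offset":[0,0,0],"dr":[0,0,0],"jaw":0.6},{"offset":[0,0,0],"dr":[0,0,0],"jaw":0.7},{"offset":[0,0,0],"dr":[0,0,0],"jaw":0.7},{"offset":[0,0,0],"dr":[0,0,0],"jaw":0.7},{"offset":[0,0,0],"dr":[0,0,0],"jaw":0.7},{"offset":[0,0,0],"dr":[0,0,0],"jaw":0.7}]}}

```text
time: 11.35
eef_pos: [0.566, 0.3357, 0.0569]
orientation: [0.0, 0.641, 0.768, 0.0]
ft_force: [-0.1, -0.2, 0.2]
width: 0.851
grasp_force: 0.0
```

{"api": "arm_command", "payload": {"increments": [{"offset":[0,0,0.3],"dr":[0,0,0],"jaw":0.7},{"offset":[0,0,0.6],"dr":[0,0,0],"jaw":0.7},{"offset":[0,0,1],"dr":[0,0,0],"jaw":0.7},{"offset":[0,0,1],"dr":[0,0,0],"jaw":0.7},{"offset":[0,0,1],"dr":[0,0,0],"jaw":0.7},{"offset":[0,0,1],"dr":[0,0,0],"jaw":0.7},{"offset":[0,0,1],"dr":[0,0,0],"jaw":0.7},{"offset":[0,0,1],"dr":[0,0,0],"jaw":0.7},{"offset":[0,0,0],"dr":[0,0,0],"jaw":0.7},{"offset":[0,0,0],"dr":[0,0,0],"jaw":0.7}]}}

```text
time: 12.35
eef_pos: [0.5659, 0.3356, 0.1955]
orientation: [0.0, 0.641, 0.768, 0.0]
ft_force: [0.8, -0.4, -0.7]
width: 0.852
grasp_force: 0.0
```

```bash
python3 - <<'E'
from h import *
a,_=cam("top"); b,_=cam("side")
t=cv2.resize(a[120:240,180:420],None,fx=3,fy=3)[:, :720]; u=cv2.resize(b[150:330,130:430],None,fx=1.3,fy=1.3)
o=np.zeros((600,720,3),np.uint8); o[:360]=t; o[360:594,:390]=u; save("placed",o); s=bot.sense(); print(s["eef_pos"],s["time"],s["joints"].round(2))
E
```

```text
[0.5656581  0.33553399 0.19427744] 12.45 [ 0.44  0.58  1.52 -0.    1.04  0.26]
```

View pics/placed.png

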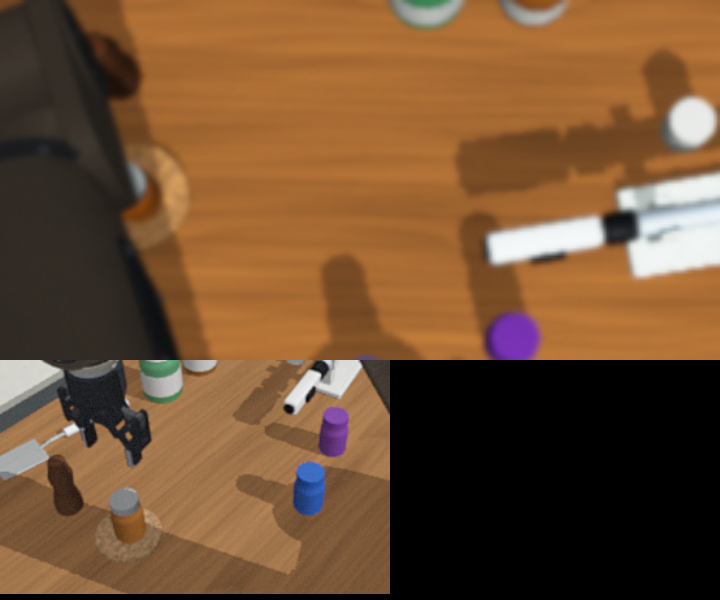

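The side crop shows the jar upright on the mat at (127,515), with blue, purple and mill undisturbed. Moving over the grip.

{"api": "arm_command", "payload": {"increments": [{"offset":[-0.1,-0.94,0],"dr":[0,0,0],"jaw":0.7},{"offset":[-0.1,-0.94,0],"dr":[0,0,0],"jaw":0.7},{"offset":[-0.1,-0.94,0],"dr":[0,0,0],"jaw":0.7},{"offset":[-0.1,-0.94,0],"dr":[0,0,0],"jaw":0.7},{"offset":[-0.1,-0.94,0],"dr":[0,0,0],"jaw":0.7},{"offset":[-0.1,-0.94,0],"dr":[0,0,0],"jaw":0.7},{"offset":[-0.1,-0.94,0],"dr":[0,0,0],"jaw":0.7},{"offset":[-0.1,-0.94,0],"dr":[0,0,0],"jaw":0.7},{"offset":[-0.1,-0.94,0],"dr":[0,0,0],"jaw":0.7},{"offset":[-0.1,-0.94,0],"dr":[0,0,0],"jaw":0.7}]}}

```text
time: 13.45
eef_pos: [0.5458, 0.146, 0.195]
orientation: [0.0, 0.641, 0.768, 0.0]
ft_force: [-0.1, -0.3, 0.3]
width: 0.848
grasp_force: 0.0
```

{"api": "arm_command", "payload": {"increments": [{"offset":[-0.1,-0.94,0],"dr":[0,0,0],"jaw":0.7},{"offset":[-0.1,-0.94,0],"dr":[0,0,0],"jaw":0.7},{"offset":[-0.1,-0.94,0],"dr":[0,0,0],"jaw":0.7},{"offset":[-0.1,-0.94,0],"dr":[0,0,0],"jaw":0.7},{"offset":[-0.1,-0.94,0],"dr":[0,0,0],"jaw":0.7},{"offset":[-0.1,-0.94,0],"dr":[0,0,0],"jaw":0.7},{"offset":[-0.1,-0.94,0],"dr":[0,0,0],"jaw":0.7},{"offset":[-0.1,-0.94,0],"dr":[0,0,0],"jaw":0.7},{"offset":[-0.1,-0.5,0],"dr":[0,0,0],"jaw":0.7},{"offset":[0,0,0],"dr":[0,0,0],"jaw":0.7}]}}

```text
time: 14.45
eef_pos: [0.5277, -0.014, 0.195]
orientation: [0.0, 0.641, 0.767, 0.0]
ft_force: [0.5, 0.8, 0.4]
width: 0.852
grasp_force: 0.0
```

```bash
python3 - <<'E'
from h import *
im,k=cam("wrist"); save("w2",im); s=bot.sense(); print(s["eef_pos"],s["time"])
for y in (-.1,-.077,-.05,-.02): print(np.round(proj(k,[.520-.187*(y+.077),y,.084])))
hsv=cv2.cvtColor(im,cv2.COLOR_RGB2HSV)
g=((hsv[...,1]<40)&(hsv[...,2]>200)).astype(np.uint8)
cs=[c for c in cv2.findContours(g,0,1)[0] if cv2.contourArea(c)>800]
for c in cs: 
  r=cv2.minAreaRect(c); print(r,[plane(k,*p,.084)[:2].round(4).tolist() for p in cv2.boxPoints(r)])
E
```

```text
[ 0.52779647 -0.01321956  0.19500547] 14.5
[300. 283.]
[299. 262.]
[299. 236.]
[298. 205.]
((328.0, 320.5), (51.0, 24.0), 90.0) [[0.5423, -0.1104], [0.5661, -0.1061], [0.5788, -0.1687], [0.5534, -0.1732]]
((614.0, 324.5), (137.0, 50.0), 90.0) [[0.7926, -0.0209], [0.8398, -0.0124], [0.928, -0.1735], [0.8719, -0.1836]]
((293.5, 273.5), (137.0, 41.0), 90.0) [[0.4873, -0.0235], [0.5239, -0.0169], [0.5504, -0.1684], [0.5073, -0.1762]]
((622.5, 212.5), (59.0, 33.0), 90.0) [[0.7747, 0.049], [0.8034, 0.0542], [0.8323, 0.0013], [0.8017, -0.0043]]
((628.769287109375, 77.40691375732422), (21.137222290039062, 70.79856872558594), 32.2756462097168) [[0.7385, 0.1115], [0.7468, 0.1571], [0.7644, 0.1523], [0.7571, 0.1059]]
```

View pics/w2.png

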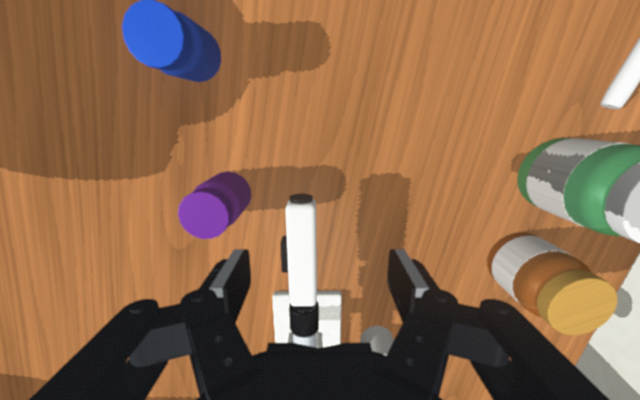

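The grip lies at u≈301 from row 200 to 303, with the button at (285,254), and the fingers straddle it. I go 64 mm back along the pole, then down.

{"api": "arm_command", "payload": {"increments": [{"offset":[-0.08,-0.8,0],"dr":[0,0,0],"jaw":0.7},{"offset":[-0.08,-0.8,0],"dr":[0,0,0],"jaw":0.7},{"offset":[-0.08,-0.8,0],"dr":[0,0,0],"jaw":0.7},{"offset":[-0.08,-0.8,0],"dr":[0,0,0],"jaw":0.7},{"offset":[0,0,0],"dr":[0,0,0],"jaw":0.7},{"offset":[0,0,-0.9],"dr":[0,0,0],"jaw":0.7},{"offset":[0,0,-0.9],"dr":[0,0,0],"jaw":0.7},{"offset":[0,0,-0.9],"dr":[0,0,0],"jaw":0.7},{"offset":[0,0,-0.9],"dr":[0,0,0],"jaw":0.7},{"offset":[0,0,-0.9],"dr":[0,0,0],"jaw":0.7}]}}

```text
time: 15.5
eef_pos: [0.5218, -0.0755, 0.1043]
orientation: [0.0, 0.64, 0.768, 0.0]
ft_force: [0.4, -1.1, -0.5]
width: 0.85
grasp_force: 0.0
```

{"api": "arm_command", "payload": {"increments": [{"offset":[0,0,-0.7],"dr":[0,0,0],"jaw":0.7},{"offset":[0,0,-0.6],"dr":[0,0,0],"jaw":0.7},{"offset":[0,0,-0.6],"dr":[0,0,0],"jaw":0.7},{"offset":[0,0,-0.4],"dr":[0,0,0],"jaw":0.6},{"offset":[0,0,0],"dr":[0,0,0],"jaw":0.4},{"offset":[0,0,0],"dr":[0,0,0],"jaw":0.2},{"offset":[0,0,0],"dr":[0,0,0],"jaw":0.1},{"offset":[0,0,0],"dr":[0,0,0],"jaw":0},{"offset":[0,0,0],"dr":[0,0,0],"jaw":0},{"offset":[0,0,0],"dr":[0,0,0],"jaw":0}]}}

```text
time: 16.5
eef_pos: [0.5217, -0.0767, 0.0591]
orientation: [0.0, 0.641, 0.768, 0.0]
ft_force: [1.0, -0.5, 0.9]
width: 0.499
grasp_force: 0.0
```

{"api": "arm_command", "payload": {"increments": [{"offset":[0,0,0],"dr":[0,0,0],"jaw":-0.1},{"offset":[0,0,0],"dr":[0,0,0],"jaw":-0.2},{"offset":[0,0,0],"dr":[0,0,0],"jaw":-0.3},{"offset":[0,0,0],"dr":[0,0,0],"jaw":-1},{"offset":[0,0,0],"dr":[0,0,0],"jaw":-1},{"offset":[0,0,0],"dr":[0,0,0],"jaw":-1},{"offset":[0,0,0],"dr":[0,0,0],"jaw":-1},{"offset":[0,0,0],"dr":[0,0,0],"jaw":-1},{"offset":[0,0,0],"dr":[0,0,0],"jaw":-1},{"offset":[0,0,0],"dr":[0,0,0],"jaw":-1}]}}

```text
time: 17.5
eef_pos: [0.5219, -0.0765, 0.0594]
orientation: [0.0, 0.641, 0.768, 0.0]
ft_force: [-1.7, 3.0, 7.3]
width: 0.324
grasp_force: 58.9
```

{"api": "arm_command", "payload": {"increments": [{"offset":[-0.02,0.1,0],"dr":[0,0,0],"jaw":-1},{"offset":[-0.037,0.2,0],"dr":[0,0,0],"jaw":-1},{"offset":[-0.055,0.295,0],"dr":[0,0,0],"jaw":-1},{"offset":[-0.055,0.295,0],"dr":[0,0,0],"jaw":-1},{"offset":[-0.055,0.295,0],"dr":[0,0,0],"jaw":-1},{"offset":[-0.055,0.295,0],"dr":[0,0,0],"jaw":-1},{"offset":[-0.055,0.295,0],"dr":[0,0,0],"jaw":-1},{"offset":[-0.055,0.295,0],"dr":[0,0,0],"jaw":-1},{"offset":[-0.055,0.295,0],"dr":[0,0,0],"jaw":-1},{"offset":[-0.055,0.295,0],"dr":[0,0,0],"jaw":-1}]}}

```text
time: 18.5
eef_pos: [0.512, -0.0234, 0.0592]
orientation: [0.001, 0.641, 0.768, 0.0]
ft_force: [0.3, -3.6, 4.9]
width: 0.319
grasp_force: 58.6
```

{"api": "arm_command", "payload": {"increments": [{"offset":[-0.055,0.295,0],"dr":[0,0,0],"jaw":-1},{"offset":[-0.055,0.295,0],"dr":[0,0,0],"jaw":-1},{"offset":[-0.055,0.295,0],"dr":[0,0,0],"jaw":-1},{"offset":[-0.055,0.295,0],"dr":[0,0,0],"jaw":-1},{"offset":[-0.055,0.295,0],"dr":[0,0,0],"jaw":-1},{"offset":[-0.055,0.295,0],"dr":[0,0,0],"jaw":-1},{"offset":[-0.055,0.295,0],"dr":[0,0,0],"jaw":-1},{"offset":[-0.055,0.295,0],"dr":[0,0,0],"jaw":-1},{"offset":[-0.055,0.295,0],"dr":[0,0,0],"jaw":-1},{"offset":[-0.055,0.295,0],"dr":[0,0,0],"jaw":-1}]}}

```text
time: 19.5
eef_pos: [0.501, 0.0353, 0.0591]
orientation: [0.001, 0.641, 0.768, 0.0]
ft_force: [-0.3, -8.1, 4.9]
width: 0.323
grasp_force: 58.8
```

{"api": "arm_command", "payload": {"increments": [{"offset":[-0.037,0.195,0],"dr":[0,0,0],"jaw":-1},{"offset":[-0.037,0.195,0],"dr":[0,0,0],"jaw":-1},{"offset":[-0.037,0.195,0],"dr":[0,0,0],"jaw":-1},{"offset":[-0.037,0.195,0],"dr":[0,0,0],"jaw":-1},{"offset":[-0.037,0.195,0],"dr":[0,0,0],"jaw":-1},{"offset":[-0.02,0.1,0],"dr":[0,0,0],"jaw":-1},{"offset":[-0.02,0.1,0],"dr":[0,0,0],"jaw":-1},{"offset":[-0.01,0.05,0],"dr":[0,0,0],"jaw":-1},{"offset":[0,0,0],"dr":[0,0,0],"jaw":-1},{"offset":[0,0,0],"dr":[0,0,0],"jaw":-1}]}}

```text
time: 20.5
eef_pos: [0.4964, 0.0597, 0.0591]
orientation: [0.001, 0.641, 0.768, 0.0]
ft_force: [1.0, -6.9, 3.7]
width: 0.325
grasp_force: 58.8
```

Moved 138.6 mm with no stop yet; a few millimetres more, slowly.

{"api": "arm_command", "payload": {"increments": [{"offset":[-0.01,0.05,0],"dr":[0,0,0],"jaw":-1},{"offset":[-0.01,0.05,0],"dr":[0,0,0],"jaw":-1},{"offset":[-0.01,0.05,0],"dr":[0,0,0],"jaw":-1},{"offset":[0,0,0],"dr":[0,0,0],"jaw":-1},{"offset":[0,0,0],"dr":[0,0,0],"jaw":-1},{"offset":[0,0,0],"dr":[0,0,0],"jaw":-1},{"offset":[0,0,0],"dr":[0,0,0],"jaw":-1},{"offset":[0,0,0],"dr":[0,0,0],"jaw":-1},{"offset":[0,0,0],"dr":[0,0,0],"jaw":-1},{"offset":[0,0,0],"dr":[0,0,0],"jaw":-1}]}}

```text
time: 21.5
eef_pos: [0.4961, 0.0618, 0.059]
orientation: [0.001, 0.641, 0.768, -0.0]
ft_force: [2.3, -17.0, 2.3]
width: 0.321
grasp_force: 59.2
```

Against the second stop: the pull rose to 17 N after 140.7 mm. One check of the scene before I hand in.

```bash
python3 - <<'E'
from h import *
b,_=cam("side"); save("end",b); s=bot.sense(); print(s["eef_pos"],s["ft_force"],s["grasp_force"])
E
```

```text
[0.49606398 0.06176985 0.05900519] [  2.19748545 -17.25428035   1.48767991] 59.22686085104942
```

View pics/end.png

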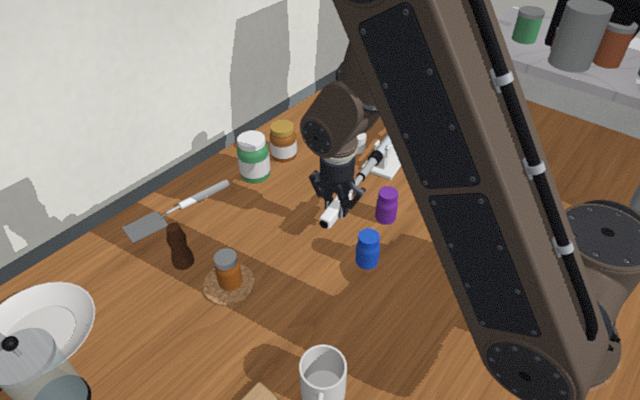

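The jar is upright on the mat at (228,270), the grip is drawn out and held at (335,205), and the other things are where they were. Handing in.

```bash
python3 -c "
from bench import bot
print(bot.finish_job())"
```

```text
the job is handed in; nothing more can be done
None
```

I handed the job in with the jar upright on the cork mat and let go, and the arm holding the squeegee grip against its second stop (about 140 mm drawn out, 17 N pull) with the button squeezed; no verdict came back.

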